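Refit the burner knob and hold it in

TASK

The knob of the hob's right-hand burner was taken off for cleaning and lies on the worktop, so its valve spindle stands bare. Pick up the knob, turn it so that the D-shaped bore in its underside matches the flat of the spindle, and push it fully home; then press knob and spindle right down against the valve's spring, as one does to light the burner. The program finishes while the gripper is still on the knob, holding it pressed down (do not let go); do not shove or tip the mug or the salt shaker.

Things in the scene. Friction and masses are not known exactly. Their poses are not given: they have to be found in the camera images.
- hob: two-burner tabletop gas hob, plain steel, 280 (x) by 440 (y) mm, fixed. Origin: centre of its footprint on the worktop; front edge and valves towards its -x. Top panel 60 mm above the worktop; black pan supports rise to 98 mm and begin 64 mm behind the valves' axes. Valves at hob x = -105 mm: left (y = +110 mm) wears a fixed knob, right (y = -110 mm) is bare
- fitted_knob_mark (a point): centre of the underside of the knob fitted (fixed) on the left valve, same shape as the loose one; x axis along its pointer. The loose knob must end up pointing the same way
- spindle_tip (a point): centre of the top end of the bare, vertical brass spindle, right front of the hob: 12 mm round, 23 mm proud of the panel (tip 83 mm above the worktop), cut along its whole length to a flat 2.2 mm from the axis (D shape), tip chamfered 1.5 mm all round. z up; x points squarely out of the flat, the hob's +x, towards the burners. It does not turn; it goes down with joint spindle
- spindle (a joint): how far the spindle is pressed in: 0 up, 0.006 m fully down at its stop. Its spring takes 4 N to start moving and 8.8 N at the stop, and lifts it again when released
- knob: loose metal knob, about 80 g, upright on the worktop to the right of the hob. Origin: centre of its underside, z up, +x its pointer. Round skirt 46 mm across, 16 mm high; on it a bar grip 12 mm thick (y), from x = -16.5 to +22 mm, its top 38 mm above the underside. The bar's pointer end reaches the rim and has a black line; the other end stops short
- knob_bore_end (a point): inner end of the knob's blind D-bore, on the knob's axis, 13 mm above its underside; axes as the knob's. The bore opens downward, 0.4 to 0.5 mm wider all round than the spindle, its flat towards the knob's +x. Fully home, this point meets spindle_tip with the x axes alike; the underside is then 8 mm above the bezel round the spindle, and 2 mm when pressed fully down
- mug: white mug, 83 mm wide, 94 mm high, behind the knob at the right; leave alone. Origin under its body
- salt_shaker: glass salt shaker with a metal cap, 44 mm wide, 90 mm high, near the mug; leave alone. Origin at the centre of its underside
Things that resemble listed ones, but are neither listed nor needed, are in the scene too. There is more than one size of the knob; the job needs the largest.

How it is judged:
At the end, for the whole second after the job is handed in: Through the last second: bore end at most 2 mm above the spindle tip and within 3 mm sideways, knob upright within 0.1 rad, pointer along the flat's normal within 0.35 rad, spindle pressed in more than 4 of 6 mm, fingers bearing on the knob with over 3 N (horizontal distance between knob_bore_end and spindle_tip below 0.003 m and z of knob_bore_end in the frame of spindle_tip below 0.002 m and angle between the z axis of knob and the z axis of spindle_tip, either way round below 0.1 rad and angle between the x axis of knob and the x axis of spindle_tip, either way round below 0.35 rad and value of joint spindle above 0.004 m and contact force between the fingers and knob above 3 N); the arm keeps its last pose, push and grip.
It fails at once if the mug was shoved or tipped (distance of mug from where it was at the start of the episode above 0.03 m or angle between mug's own z axis and vertical above 0.3 rad).
It fails at once if the salt shaker was shoved or tipped (distance of salt_shaker from where it was at the start of the episode above 0.03 m or angle between salt_shaker's own z axis and vertical above 0.3 rad).
It also fails if it takes over 38 s, if anything falls off the work surface, if the arm or the gripper's body presses on something with over 40 N, if the wrist force passes 120 N, or if a joint passes its speed limit or range.

ROBOT

A 6-joint arm with a two-finger parallel gripper is mounted at the origin on a cart in front of the work surface, level with it; the furniture and walls round the work are solid. World frame = base frame: x ahead of the robot, y to its left, z up, the work surface at z = 0. Lengths are in m, angles in rad, forces in N, time in s.
With the tool pointing down it reaches from about 0.35 to 0.725 m from the base axis. Payload 4.3 kg.
Tool frame: the origin (TCP) lies at the very end of the fingers, on their centre line; the grasp point (between the pads) lies 19 mm behind it; z points along the fingers, y is the line along which they close (so a half turn about z gives the same grasp; the last joint's range is limited). The gripper opens to 85 mm and grips with 20 to 120 N. Pads are 22 mm wide; open, the fingers measure 114 mm over their backs; the gripper's body (76 mm by 85 mm) begins 54 mm behind the grasp point. The pads swing forward as they close: fully open they stand 13 mm farther back than shut.
Start: joints at [-1.387, 0.377, 0.081, 1.274, 0, 1.46], TCP at [0.167, -0.55, 0.231] pointing down, gripper open.
Joint ranges: [-2.72, 2.72], [-0.84, 1.66], [-1.02, 1.22], [-1.77, 2.12], [-1.37, 1.28], [-3.14, 3.14]. Speed limits (rad/s): [2.57, 2.57, 3.14, 3.14, 3.14, 3.14].

INTERFACE

Orientations are given as a unit quaternion [w, x, y, z].
In Python, from cell import arm, eyes, order gives the robot as it stands.
- The arm moves only by the tool jog_arm, never from a script. Its argument "steps" is one flat list of numbers, 7 for each row, row after row: the turn, a rotation vector about the tool's x, y, z in rad, then the shift along the tool's x, y, z in m, then the gripper command: -1 is shut, 1 is fully open, values between are in proportion. In form: [wx, wy, wz, tx, ty, tz, gripper, wx, wy, wz, tx, ty, tz, gripper, ...]. A call has 1 to 10 rows; each row shifts and turns the commanded pose from where the row before left it, along the tool's axes as they then stand; what a row does not reach is not made up. A row lasts 1/10 s, in which the tool goes at most 50 mm and 8.59 degrees, less where a joint would pass 70% of its speed; a pose out of reach is approached as far as the arm can. A call with a gripper value outside its range is refused whole. The fingers move at their own pace and stop on an object; "newtons" is the grip in N (left out, the last holds). Time passes only in rows, so rows that do not move let the fingers close. It gives the time, the measured TCP pose, the force, the opening and the grip force at its end, in the units of the state.
- arm.read_state(): the state, without advancing time (a new reading comes with each control period).
- eyes.grab_frame(name): name is "side" or "top"; returns a dict with "image" (480x640x3 uint8, red, green, blue), "vfov" (degrees; the focal length in pixels is half the picture's height over the tangent of half this angle, whatever the lens; pixels are square), "cx", "cy" (the principal point, pixels), "R" (3x3) and "t" (3): a world point X has camera coordinates R X + t. Camera axes: x right, y down, z forward; pixel columns grow to the right and rows downward; lengths in m; the calibration is good to about 2 mm. A picture is of the moment at which its call begins. There is no depth.
- order.job_done(): hands the job in; it is judged then, once.
The state is a dict: "clock": time; "joint_pos": joint angles; "joint_vel": joint speeds; "joint_torque": joint torques, N m; "tool_pos": TCP position; "eef_rot": TCP orientation; "force": force on the tool from outside, world axes, zero at the start; "wrist_torque": the same for the moment, N m; "grip_width": finger opening in m; "gripper_force": force on a finger pad.
Only numpy, scipy, OpenCV 4.12 (cv2) and the standard library are available. Lean on these libraries where they do the work, as an engineer would, in place of code of your own. Each camera call takes 0.05 s, during which the arm holds its last target. There are 200 camera calls.

## Working session

There is one attempt and no reset: what is moved stays moved. The work goes in short steps, Python scripts to look and compute and a tool call to move; the robot and the scene stay as the last step left them, time stands still between calls to the robot, and variables do not carry over. Pictures are saved under pics/ and viewed, at most 10 in all, crops included, and the job is handed in when it is done.

Besides the shell and the picture viewer there is one more tool, called by a JSON object that holds its "fn" and its "kwargs", one argument or row to a line. jog_arm: Moves the arm, as the interface text tells. Its arguments: {"type":"object","properties":{"steps":{"type":"array","items":{"type":"number"}},"newtons":{"type":"number"}},"required":["steps"]}

```bash
mkdir -p pics; cat > h.py <<'E'
import numpy as np,cv2,pickle
from cell import arm,eyes,order
def grab(n,f):
    d=eyes.grab_frame(n); cv2.imwrite(f'pics/{f}.png',d['image'][:,:,::-1]); pickle.dump(d,open(f'pics/{f}.pkl','wb')); return d
def load(f): return pickle.load(open(f'pics/{f}.pkl','rb'))
def K(d): return 240/np.tan(np.radians(d['vfov'])/2)
def proj(d,X):
    c=d['R']@np.array(X)+d['t']; return np.round([d['cx']+K(d)*c[0]/c[2],d['cy']+K(d)*c[1]/c[2]],1)
def back(d,u,v,z):
    R=np.array(d['R']);o=-R.T@d['t'];r=R.T@np.array([(u-d['cx'])/K(d),(v-d['cy'])/K(d),1]);return np.round(o+r*(z-o[2])/r[2],4)
E
python3 - <<'E'
from h import *
for n in('top','side'):
    d=grab(n,n+'0'); print(n,d['vfov'],-np.array(d['R']).T@d['t'])
s=arm.read_state();print(s)
E
```

```text
top 43.249242313031274 [ 0.18895501 -0.03907642  1.43022846]
side 52.809976827375394 [ 0.30904637 -0.85842412  0.6876456 ]
{'clock': 0.1, 'joint_pos': array([-1.38731002e+00,  3.77999869e-01,  7.97509948e-02,  1.27438536e+00,
       -3.58177338e-05,  1.46050869e+00]), 'joint_vel': array([ 0.00055048, -0.00086511,  0.00289837, -0.0006778 ,  0.00048921,
       -0.00104825]), 'joint_torque': array([ 9.34957534e-04, -4.64693964e+01,  2.70582157e+01,  1.20042230e-02,
       -1.30758167e-04, -7.90557380e-06]), 'tool_pos': array([ 0.16639464, -0.54978322,  0.23044537]), 'eef_rot': array([-9.17681313e-04,  9.89231071e-01,  1.46359293e-01, -5.15223926e-05]), 'force': array([ 0.04090973,  0.4839016 , -0.10600816]), 'wrist_torque': array([ 0.00656124, -0.00652084, -0.00981618]), 'gripper_force': 0.0, 'grip_width': 0.08569966083343987}
```

View pics/top0.png

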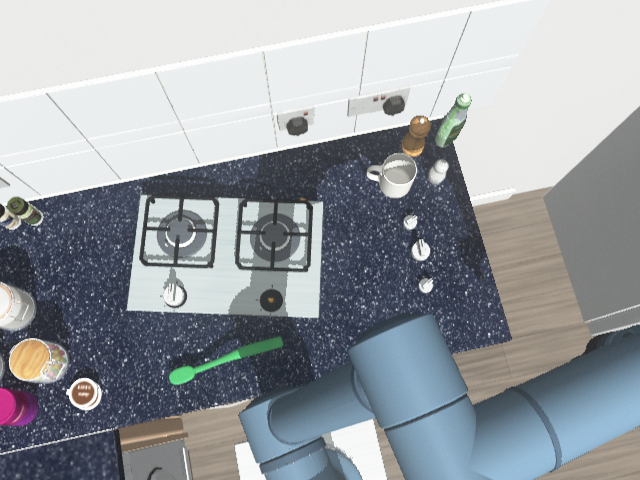

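View pics/side0.png

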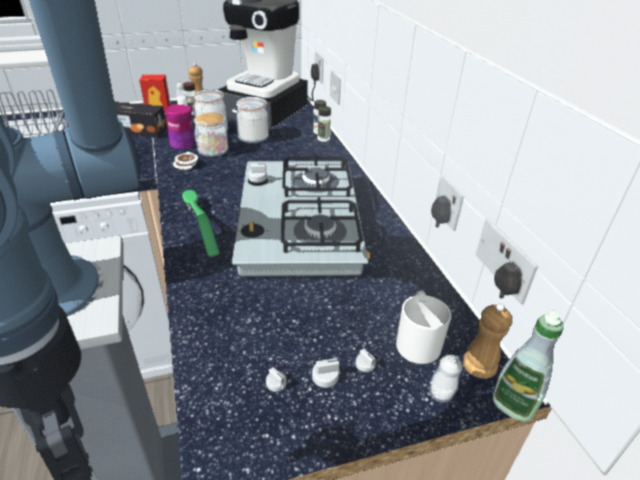

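The top view shows three loose knobs at about (410,222), (421,250) and (426,285), and the middle one looks largest. The bare spindle is at about (270,300) and the fitted knob at (173,295). The side view shows the same knobs at (365,361), (326,373) and (276,380), with the spindle at (252,230). I'll enlarge these areas.

```bash
python3 - <<'E'
from h import *
t=cv2.imread('pics/top0.png');s=cv2.imread('pics/side0.png')
def c(i,u,v,w,h,k): return cv2.resize(i[v:v+h,u:u+w],None,fx=k,fy=k,interpolation=cv2.INTER_CUBIC)
a=np.hstack([c(t,395,225,50,50,8)[:300,:400],c(s,300,345,50,50,8)[:300,:400]])
b=np.hstack([c(t,245,280,50,38,8)[:300],c(t,150,275,50,38,8)[:300]])
a=np.hstack([c(t,396,232,50,38,8)[:300],c(s,300,350,50,38,8)[:300]])
cv2.imwrite('pics/c1.png',np.vstack([a,b]))
b=np.hstack([c(s,228,205,50,38,8)[:300],c(s,233,150,50,38,8)[:300]])
cv2.imwrite('pics/c2.png',b)
E
```

```text
(no output)
```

View pics/c1.png

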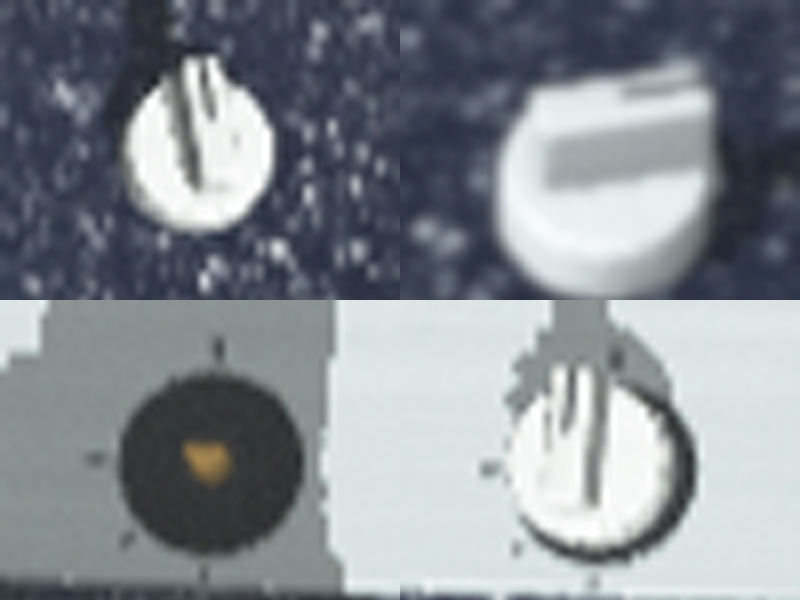

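View pics/c2.png

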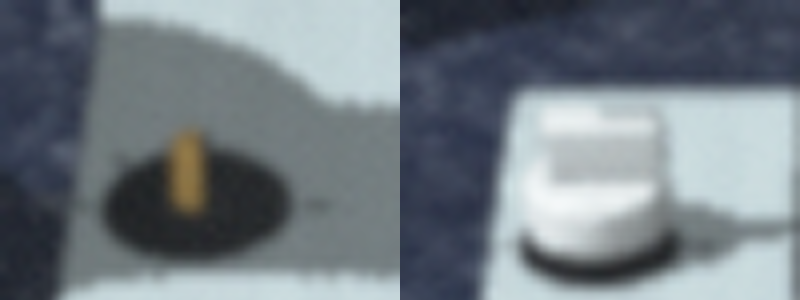

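The crops show the following:
- **Loose knob (top view):** skirt centre about (420.6,250.6), pointer up and slightly left in the image.
- **Bezels (top view):** bare one at about (270.9,300.1), fitted one at (175.3,296.1).
- **Spindle (side view):** tip at about (251.5,221.5).

Next I'll turn these into positions.

```bash
cat > m.py <<'E'
from h import *
t=load('top0');s=load('side0')
B=back(t,270.9,300.1,.06);L=back(t,175.3,296.1,.06);print('bezels',B,L,np.hypot(*(L-B)[:2]))
yaw=np.arctan2(*(-(L-B)[[0]],(L-B)[1]));print('hob yaw',np.degrees(yaw))
# top tick->bottom tick
a=back(t,245+219/8,280+50/8,.06);b=back(t,245+204/8,280+275/8,.06);print('ticks yaw',np.degrees(np.arctan2(*(a-b)[[1,0]])))
print('proj tip top',proj(t,[B[0],B[1],.083]),'side',proj(s,[B[0],B[1],.083]), proj(s,[B[0],B[1],.06]))
ang=lambda p,q:np.degrees(np.arctan2(*(p-q)[[1,0]]))
k=back(t,420.6,250.6,.012);print('knob',k)
print('yaw top',ang(back(t,396+203/8,232+60/8,.038),back(t,396+213/8,232+117/8,.038)))
print('side line',ang(back(s,300+300/8,350+72/8,.038),back(s,300+220/8,350+93/8,.038)),'edges',ang(back(s,300+313/8,350+88/8,.038),back(s,300+150/8,350+138/8-2,.038)))
print('fitted top',ang(back(t,150+170/8,275+67/8,.106),back(t,150+165/8,275+130/8,.106)))
E
python3 m.py
```

```text
bezels [0.4426 0.0118 0.06  ] [0.4983 0.2243 0.06  ] 0.21967871995257074
hob yaw [-14.687807]
ticks yaw -14.9768359395421
proj tip top [270.2 298.3] side [252.5 221.5] [253. 230.]
knob [ 0.493  -0.3636  0.012 ]
yaw top -5.19442890773479
side line 2.544804379813174 edges -1.1201657975982937
fitted top -12.946509515636878
```

Geometry checks out: the valve spacing measures 219.7 mm against 220 mm given, and the side-view reprojection agrees. I'll check the knob pose with a wireframe overlay. Meanwhile I'll start turning the wrist to the half-turned grasp, because joint 6's range favours it.

{"fn": "jog_arm", "kwargs": {
  "steps": [0,0,-0.1415,0,0,0,1,0,0,-0.1415,0,0,0,1,0,0,-0.1415,0,0,0,1,0,0,-0.1415,0,0,0,1,0,0,-0.1415,0,0,0,1,0,0,-0.1415,0,0,0,1,0,0,-0.1415,0,0,0,1,0,0,-0.1415,0,0,0,1,0,0,-0.1415,0,0,0,1,0,0,-0.1415,0,0,0,1],
  "newtons": 40
}}

```text
clock: 1.1
tool_pos: [0.1664, -0.55, 0.2307]
eef_rot: [-0.0, 0.654, 0.756, 0.0]
force: [-0.1, -1.0, -0.3]
grip_width: 0.0852
gripper_force: 0.0
```

```bash
python3 - <<'E'
from h import *
s=arm.read_state();print(s['joint_pos'],s['tool_pos'],s['eef_rot'])
t=load('top0');sd=load('side0')
print('mug rim c',back(t,399,170,.094),'salt',back(t,440,168,.08))
def ov(d,u,v,x,y,yaw):
    k=8;im=cv2.resize(d['image'][v:v+38,u:u+50,::-1],None,fx=k,fy=k,interpolation=cv2.INTER_CUBIC)
    c,n=np.cos(yaw),np.sin(yaw);W=lambda p:(x+c*p[0]-n*p[1],y+n*p[0]+c*p[1],p[2])
    th=np.linspace(0,2*np.pi,60)
    for z in(0,.016):
        P=[(.023*np.cos(a),.023*np.sin(a),z) for a in th]
        cv2.polylines(im,[np.int32([(proj(d,W(p))-[u,v]+.5)*k for p in P])],True,(0,0,255) if z else (255,128,0),1)
    for z in(.016,.038):
        P=[(-.0165,-.006,z),(.022,-.006,z),(.022,.006,z),(-.0165,.006,z)]
        cv2.polylines(im,[np.int32([(proj(d,W(p))-[u,v]+.5)*k for p in P])],True,(0,200,0) if z>.02 else (200,0,200),1)
    return im
rows=[]
for yw in(-3,1):
    a=np.radians(yw);rows.append(np.hstack([ov(t,396,232,.493,-.3636,a),ov(sd,300,350,.493,-.3636,a)])[:300])
cv2.imwrite('pics/ov.png',np.vstack(rows))
E
```

```text
[-1.38729227e+00  3.77795739e-01  8.01630234e-02  1.27441511e+00
 -1.12734507e-05  3.96852021e-02] [ 0.16644751 -0.54997076  0.23072155] [-4.92510095e-04  6.54475391e-01  7.56083045e-01  3.86038358e-04]
mug rim c [ 0.6766 -0.3456  0.094 ] salt [ 0.6658 -0.4457  0.08  ]
```

View pics/ov.png

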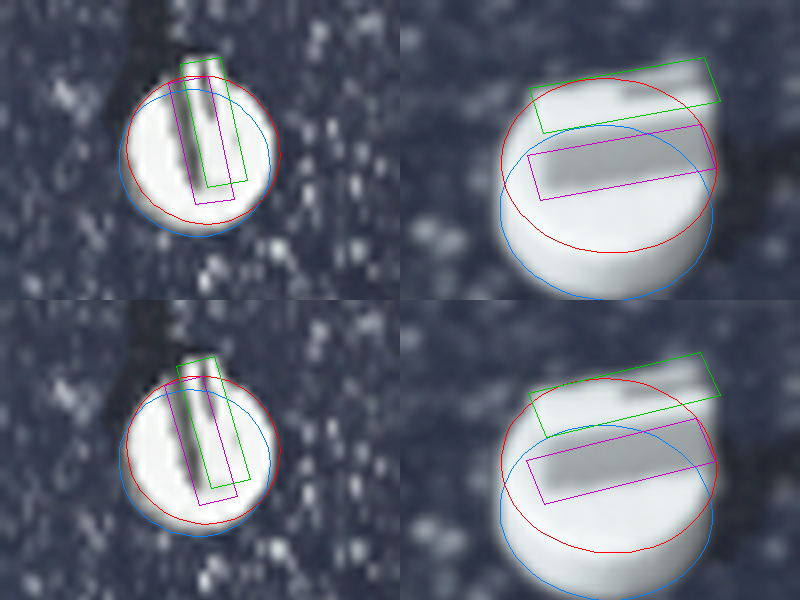

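The overlay fits the position to within about 1 mm. The bar's slope puts the knob yaw near -5°, so the tool x yaw target is 175°, another 1.34 rad. The mug and salt shaker are at x of about 0.67, clear of the work.

{"fn": "jog_arm", "kwargs": {
  "steps": [0,0,-0.134,0,0,0,1,0,0,-0.134,0,0,0,1,0,0,-0.134,0,0,0,1,0,0,-0.134,0,0,0,1,0,0,-0.134,0,0,0,1,0,0,-0.134,0,0,0,1,0,0,-0.134,0,0,0,1,0,0,-0.134,0,0,0,1,0,0,-0.134,0,0,0,1,0,0,-0.134,0,0,0,1]
}}

```text
clock: 2.1
tool_pos: [0.1665, -0.55, 0.2307]
eef_rot: [-0.0, 0.044, 0.999, 0.001]
force: [0.4, -0.1, 0.0]
grip_width: 0.0857
gripper_force: 0.0
```

```bash
cat >> h.py <<'E'
from scipy.spatial.transform import Rotation as Ro
def rel(p,yawdeg=None):
    s=arm.read_state();q=s['eef_rot'];R=Ro.from_quat([q[1],q[2],q[3],q[0]]).as_matrix()
    y=np.degrees(np.arctan2(R[1,0],R[0,0]))
    print('tcp',s['tool_pos'].round(4),'yaw',y.round(2),'z',R[:,2].round(4),'q',s['joint_pos'].round(2),'F',s['force'].round(1),'w',s['grip_width'].round(4))
    print('shift tool',(R.T@(np.array(p)-s['tool_pos'])).round(4),'wz',None if yawdeg is None else np.radians(y-yawdeg).round(4))
E
python3 -c "
from h import *
rel([.4935,-.364,.10],175)"
```

```text
Traceback (most recent call last):
  File "h.py", line 15, in rel
    print('tcp',s['tool_pos'].round(4),'yaw',y.round(2),'z',R[:,2].round(4),'q',s['joint_pos'].round(2),'F',s['force'].round(1),'w',s['grip_width'].round(4))
                                                                                                                                    ^^^^^^^^^^^^^^^^^^^^^
AttributeError: 'float' object has no attribute 'round'
```

{"fn": "jog_arm", "kwargs": {
  "steps": [0,0,0,-0.021,0.0144,0.009,0.2,0,0,0,-0.031,0.0214,0.013,0.2,0,0,0,-0.031,0.0214,0.013,0.2,0,0,0,-0.036,0.0249,0.0157,0.2,0,0,0,-0.036,0.0249,0.0157,0.2,0,0,0,-0.036,0.0249,0.0157,0.2,0,0,0,-0.036,0.0249,0.0157,0.2,0,0,0,-0.031,0.0214,0.013,0.2,0,0,0,-0.031,0.0214,0.013,0.2,0,0,0,-0.0205,0.0141,0.0069,0.2]
}}

```text
clock: 3.1
tool_pos: [0.4957, -0.3639, 0.0987]
eef_rot: [-0.001, 0.045, 0.999, 0.001]
force: [-0.5, -0.3, -0.3]
grip_width: 0.0514
gripper_force: 0.0
```

```bash
sed -i "s/s\['grip_width'\].round(4)/s['grip_width']/" h.py
python3 -c "
from h import *
rel([.4935,-.364,.0195],175);grab('side','hov')
im=cv2.imread('pics/hov.png');cv2.imwrite('pics/hovc.png',cv2.resize(im[260:440,210:450],None,fx=3,fy=3,interpolation=cv2.INTER_CUBIC))"
```

```text
tcp [ 0.4957 -0.3639  0.0987] yaw 174.8 z [-0.0015  0.002  -1.    ] q [-0.74  0.52 -0.04  1.01  0.   -0.65] F [-0.5 -0.3 -0.3] w 0.05135685657056854
shift tool [ 0.0021 -0.0005  0.0792] wz -0.0034
```

View pics/hovc.png

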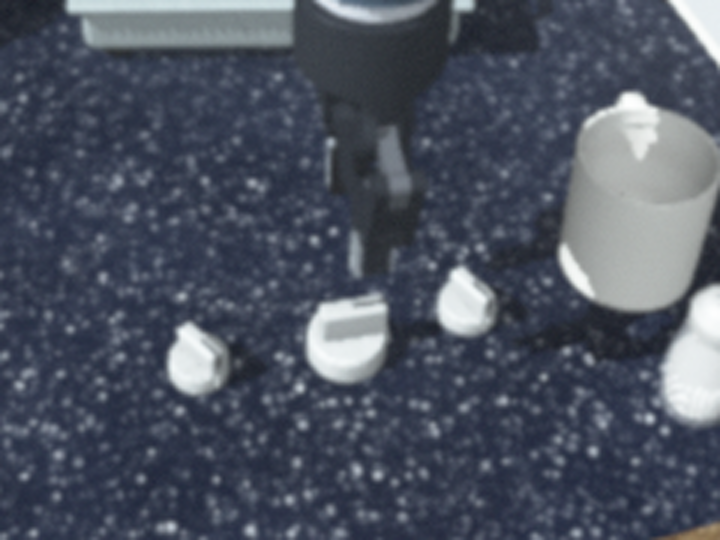

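The gripper hovers over the middle knob with its tip at crop (370,270) and the neighbours clear. I'll go down and grasp.

{"fn": "jog_arm", "kwargs": {
  "steps": [0,0,0,0.002,-0.0005,0.012,0.2,0,0,0,0,0,0.016,0.2,0,0,0,0,0,0.016,0.2,0,0,0,0,0,0.014,0.2,0,0,0,0,0,0.011,0.2,0,0,0,0,0,0.006,0.2,0,0,0,0,0,0.003,0.2,0,0,0,0,0,0,-1,0,0,0,0,0,0,-1,0,0,0,0,0,0,-1],
  "newtons": 40
}}

```text
clock: 4.15
tool_pos: [0.493, -0.3671, 0.0235]
eef_rot: [0.001, 0.046, 0.999, -0.001]
force: [-1.0, 0.6, 0.8]
grip_width: 0.0107
gripper_force: 41.1
```

{"fn": "jog_arm", "kwargs": {
  "steps": [0,0,0,0,0,0,-1,0,0,0,0,0,0,-1,0,0,0,0,0,0,-1,0,0,0,0,0,0,-1],
  "newtons": 60
}}

```text
clock: 4.55
tool_pos: [0.4931, -0.3671, 0.0235]
eef_rot: [0.001, 0.046, 0.999, -0.001]
force: [-1.1, -0.1, 5.8]
grip_width: 0.0103
gripper_force: 63.9
```

```bash
python3 -c "
from h import *
rel([.4935,-.364,.16],165.3)"
```

```text
tcp [ 0.4931 -0.3671  0.0235] yaw 174.69 z [ 0.0013 -0.0013 -1.    ] q [-0.74  0.59 -0.14  0.84 -0.   -0.65] F [-1.1 -0.1  5.8] w 0.010253461272012362
shift tool [-0.0003  0.003  -0.1365] wz 0.1639
```

{"fn": "jog_arm", "kwargs": {
  "steps": [0,0,0,0,0,-0.01,-1,0,0,0,0,0,-0.02,-1,0,0,0,0,0,-0.03,-1,0,0,0,0,0,-0.03,-1,0,0,0.041,0,0,-0.025,-1,0,0,0.041,0,0,-0.01,-1,0,0,0.041,0,0,0,-1,0,0,0.041,0,0,0,-1]
}}

```text
clock: 5.35
tool_pos: [0.4925, -0.3667, 0.1484]
eef_rot: [0.0, 0.129, 0.992, -0.0]
force: [-0.8, -0.2, -0.6]
grip_width: 0.01
gripper_force: 63.2
```

{"fn": "jog_arm", "kwargs": {
  "steps": [0,0,0,0.0073,0.0177,0,-1,0,0,0,0.0145,0.0354,0,-1,0,0,0,0.0174,0.0424,0,-1,0,0,0,0.0174,0.0424,0,-1,0,0,0,0.0174,0.0424,0,-1,0,0,0,0.0174,0.0424,0,-1,0,0,0,0.0174,0.0424,0,-1,0,0,0,0.0174,0.0424,0,-1,0,0,0,0.0116,0.0283,0,-1,0,0,0,0.0072,0.0178,0,-1]
}}

```text
clock: 6.35
tool_pos: [0.4407, 0.0145, 0.1477]
eef_rot: [-0.0, 0.127, 0.992, 0.0]
force: [-0.8, -0.3, -0.0]
grip_width: 0.0102
gripper_force: 63.2
```

{"fn": "jog_arm", "kwargs": {
  "steps": [0,0,0,0,0,0,-1,0,0,0,0,0,0,-1]
}}

```text
clock: 6.55
tool_pos: [0.4419, 0.0121, 0.1477]
eef_rot: [0.0, 0.128, 0.992, -0.0]
force: [-0.2, -0.6, -0.2]
grip_width: 0.0104
gripper_force: 63.2
```

```bash
python3 -c "
from h import *
rel([.4426,.0118,.13],165.3);d=grab('side','in');T=grab('top','inT')
p=arm.read_state()['tool_pos']
print(proj(d,p),proj(d,p-[0,0,.02]),proj(T,p))
im=cv2.imread('pics/in.png');cv2.imwrite('pics/inc.png',cv2.resize(im[175:255,200:300],None,fx=7,fy=7,interpolation=cv2.INTER_CUBIC))"
```

```text
tcp [0.4419 0.0121 0.1477] yaw 165.34 z [-0.e+00 -7.e-04 -1.e+00] q [-0.12  0.16 -0.44  0.98 -0.    0.14] F [-0.2 -0.6 -0.2] w 0.010384150797210126
shift tool [-0.0007 -0.0001  0.0177] wz 0.0007
[250.6 196.3] [251.2 204.3] [268.2 293.2]
```

View pics/inc.png

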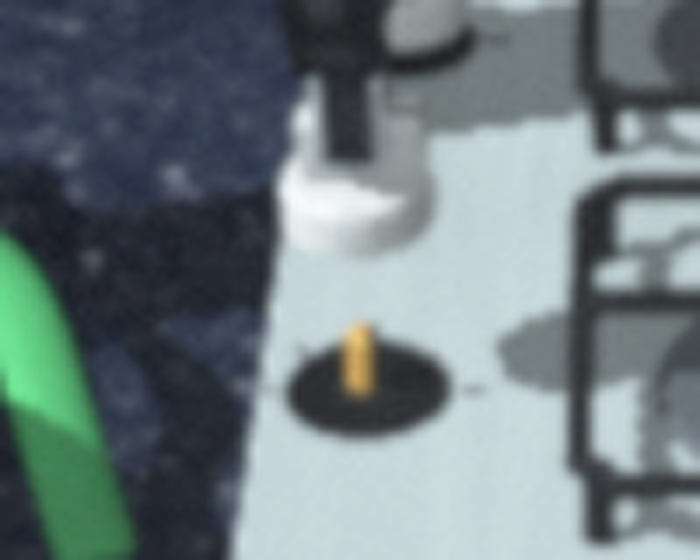

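The crop shows the knob held upright, its skirt spanning columns 280-437 with its lowest point at row 256, above the spindle (brass columns 342-376). I'll compare this with the projected model in the same camera.

```bash
python3 -c "
from h import *
d=load('in')
f=lambda X:(proj(d,X)-[200,175]+.5)*7
th=np.linspace(0,6.283,200)
def rim(x,y,z,r=.023): 
    P=np.array([f([x+r*np.cos(a),y+r*np.sin(a),z]) for a in th]);return P.min(0),P.max(0)
for dz in(.0195,.0235): print('under',rim(.4419,.0121,.1477-dz),'skirt top',rim(.4419,.0121,.1477-dz+.016))
for x,y in((.4426,.0118),(.4416,.0118)):print('bezel',rim(x,y,.061),rim(x,y,.061,.0235))
c,s=np.cos(-.256),np.sin(-.256)
print('tip D pts',[f([.4426+c*a,.0118+s*a,.083]) for a in(-.006,.0022)])
"
```

```text
under (array([283.5, 166.6]), array([435.4, 247.8])) skirt top (array([280. , 121.8]), array([433.3, 203. ]))
under (array([284.9, 177.1]), array([436.1, 259. ])) skirt top (array([280.7, 133. ]), array([434. , 214.2]))
bezel (array([301.7, 344.4]), array([447.3, 429.1])) (array([299.6, 343.7]), array([448.7, 429.8]))
bezel (array([298.2, 345.1]), array([444.5, 429.8])) (array([296.8, 343.7]), array([445.9, 430.5]))
tip D pts [array([351.4, 329. ]), array([378., 329.])]
```

The held knob matches FK, and the spindle appears about 1.5 mm nearer -x than the top-view estimate. I'll shift by about 1 mm and descend to just above contact (TCP 0.108), then on into the bore.

{"fn": "jog_arm", "kwargs": {
  "steps": [0,0,0,0.001,-0.0002,0.01,-1,0,0,0,0,0,0.015,-1,0,0,0,0,0,0.01,-1,0,0,0,0,0,0.004,-1,0,0,0,0,0,0,-1,0,0,0,0,0,0.002,-1,0,0,0,0,0,0.002,-1,0,0,0,0,0,0,-1]
}}

```text
clock: 7.45
tool_pos: [0.4412, 0.0123, 0.1047]
eef_rot: [0.0, 0.128, 0.992, -0.0]
force: [0.2, -0.3, -1.4]
grip_width: 0.0102
gripper_force: 63.2
```

```bash
python3 -c "
from h import *
rel([.441,.012,.0935],165.3)"
```

```text
tcp [0.4412 0.0123 0.1047] yaw 165.29 z [ 4.e-04 -2.e-04 -1.e+00] q [-0.12  0.2  -0.51  0.86 -0.    0.14] F [ 0.2 -0.3 -1.4] w 0.010181263373234849
shift tool [ 0.0001 -0.0003  0.0112] wz -0.0002
```

No contact force yet. I'll go on in small steps.

{"fn": "jog_arm", "kwargs": {
  "steps": [0,0,0,0,0,0.001,-1,0,0,0,0,0,0.001,-1,0,0,0,0,0,0.001,-1,0,0,0,0,0,0,-1]
}}

```text
clock: 7.85
tool_pos: [0.4411, 0.0121, 0.1016]
eef_rot: [0.0, 0.128, 0.992, -0.0]
force: [0.2, 0.0, -1.6]
grip_width: 0.0103
gripper_force: 63.2
```

{"fn": "jog_arm", "kwargs": {
  "steps": [0,0,0,0,0,0.001,-1,0,0,0,0,0,0.001,-1,0,0,0,0,0,0.001,-1,0,0,0,0,0,0.001,-1,0,0,0,0,0,0,-1]
}}

```text
clock: 8.35
tool_pos: [0.4411, 0.0122, 0.0975]
eef_rot: [0.0, 0.128, 0.992, -0.0]
force: [1.5, -1.8, -1.1]
grip_width: 0.0106
gripper_force: 63.1
```

The small lateral forces show the spindle is in the bore. I'll continue home.

{"fn": "jog_arm", "kwargs": {
  "steps": [0,0,0,0,0,0.001,-1,0,0,0,0,0,0.001,-1,0,0,0,0,0,0.001,-1,0,0,0,0,0,0.001,-1,0,0,0,0,0,0,-1],
  "newtons": 80
}}

```text
clock: 8.85
tool_pos: [0.4411, 0.0122, 0.0935]
eef_rot: [0.0, 0.128, 0.992, -0.0]
force: [0.8, -2.9, -1.2]
grip_width: 0.0096
gripper_force: 83.8
```

{"fn": "jog_arm", "kwargs": {
  "steps": [0,0,0,0,0,0.001,-1,0,0,0,0,0,0.001,-1,0,0,0,0,0,0,-1]
}}

```text
clock: 9.15
tool_pos: [0.4411, 0.0122, 0.0917]
eef_rot: [0.0, 0.128, 0.992, -0.0]
force: [-1.2, -1.8, 4.3]
grip_width: 0.0099
gripper_force: 84.2
```

The spring is engaging. I'll press on to the stop.

{"fn": "jog_arm", "kwargs": {
  "steps": [0,0,0,0,0,0.001,-1,0,0,0,0,0,0.001,-1,0,0,0,0,0,0.001,-1,0,0,0,0,0,0,-1]
}}

```text
clock: 9.55
tool_pos: [0.4412, 0.0122, 0.0888]
eef_rot: [0.0, 0.128, 0.992, -0.0]
force: [-1.5, -1.0, 6.8]
grip_width: 0.0096
gripper_force: 84.6
```

{"fn": "jog_arm", "kwargs": {
  "steps": [0,0,0,0,0,0.001,-1,0,0,0,0,0,0.001,-1,0,0,0,0,0,0,-1]
}}

```text
clock: 9.85
tool_pos: [0.4413, 0.0122, 0.0873]
eef_rot: [0.0, 0.128, 0.992, -0.0]
force: [-2.3, -0.9, 10.6]
grip_width: 0.0097
gripper_force: 85.3
```

The force has passed 8.8 N at the expected height (TCP 0.0873), so the spindle is on its stop. I'll add a little preload and check.

{"fn": "jog_arm", "kwargs": {
  "steps": [0,0,0,0,0,0.001,-1,0,0,0,0,0,0,-1,0,0,0,0,0,0,-1]
}}

```text
clock: 10.15
tool_pos: [0.4414, 0.0122, 0.0871]
eef_rot: [0.001, 0.128, 0.992, -0.0]
force: [-4.9, -1.2, 17.7]
grip_width: 0.0096
gripper_force: 86.3
```

```bash
python3 -c "
from h import *
rel([.441,.012,.0875],165.3);d=grab('side','fin')
im=cv2.imread('pics/fin.png');cv2.imwrite('pics/finc.png',cv2.resize(im[175:255,200:300],None,fx=7,fy=7,interpolation=cv2.INTER_CUBIC))"
```

```text
tcp [0.4414 0.0122 0.0871] yaw 165.29 z [ 1.3e-03 -5.0e-04 -1.0e+00] q [-0.12  0.22 -0.54  0.81 -0.    0.14] F [-4.9 -1.2 17.7] w 0.009588272638942042
shift tool [ 0.0003 -0.0003 -0.0004] wz -0.0002
```

View pics/finc.png

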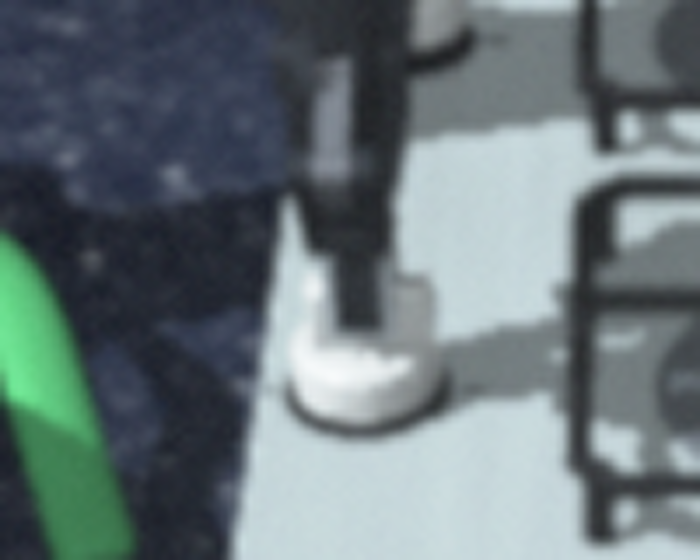

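The picture shows the knob upright and level with the bezel (skirt columns 290-445, lowest point at row 425). It is pressed right down with the gripper still holding it, so I'll hand in.

```bash
python3 -c "
from cell import order;print(order.job_done())"
```

```text
the job is handed in; nothing more can be done
None
```

I handed the job in with the largest knob fitted on the right-hand spindle and the gripper still holding it down at the stop (about 17.7 N on the tool, robot clock about 10.2 s of the 38 s allowed); the hand-in call returned no verdict.

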